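# Two coffee tins from the gravity dispenser

## Task

Set out coffee for two: take the tin waiting at the outlet of the tin dispenser and lay it gently in one bay of the two-bay wooden tray, then, when the stack has rolled down, take the next tin from the outlet and lay it in the tray's other bay. Both tins must end up lying on the tray's floor, one in each bay, let go and still; leave the dispenser's other tins where they roll to and do not knock the things standing about.

Things in the scene. Friction and masses are not known exactly. Their poses are not given: they have to be found in the camera images.
- tin1_center (a point): Centre of the first tin: a steel cylinder with a white paper band, diameter 50, length 60 mm, about 90 g. At the start it lies at the dispenser's outlet, centre 62 mm above the table. Its own x is its long axis and stays level; y and z turn as it rolls. Nothing stands beside its two flat ends there: grip it end to end (60 mm) from above and lift it straight up.
- tin2_center (a point): Centre of the second tin, the same in size and look. At the start it lies behind the first on the slope; when the first is lifted out it rolls down by itself within about a second to the place the first one had (centre 62 mm above the table), and the stack drops one place behind it.
- dispenser: Fixed dispenser: column 250 mm tall, dark steel strips, open between, over a floor sloping 18 degrees down to the outlet. Origin on the table under the centre of the tin at the outlet; y points downhill out of the outlet, x along the tins. Column: y -141 to -79, x -42 to 42 mm. Floor 40 mm wide; a lip, 34 mm high, stops the tin at y = 25 mm; low guides beside the second tin only (y below -34 mm).
- tray: Fixed wooden tray with two bays, 140 (x) by 155 (y) by 22 mm tall, open above; the tray with a single bay is another one. Origin under its centre on the table. Walls and middle divider (along x, at y = 0) 5 mm thick, floor 6 mm. Bays centred at y = +37.5 and -37.5 mm, inside 130 (x) by 70 (y) mm. A tin lies in a bay with its axis along the tray's x, centre 31 mm above the table.
There are look-alikes about, which are no part of the job. Leave any blue or pink look-alike of the part that bears tin2_center alone.

How it is judged:
On the way, in this order (a step that is already met when the one before it is completed fails the run):
1. the first tin has been lifted out and the second has rolled down to the outlet (horizontal distance between tin2_center and dispenser below 0.012 m and horizontal distance between tin1_center and dispenser above 0.06 m), for 0.1 s.
2. the first tin lies in one bay of the tray while the second is still at the outlet (((y of tin1_center in the frame of tray between 0.02 and 0.056 m and x of tin1_center in the frame of tray between -0.045 and 0.045 m and z of tin1_center in the frame of tray between 0.024 and 0.037 m) or (y of tin1_center in the frame of tray between -0.056 and -0.02 m and x of tin1_center in the frame of tray between -0.045 and 0.045 m and z of tin1_center in the frame of tray between 0.024 and 0.037 m)) and horizontal distance between tin2_center and dispenser below 0.012 m), for 0.1 s.
At the end, for the whole second after the job is handed in: The first two tins lie in the tray's two bays, one in each: centre 20 to 56 mm to either side of the divider, within 45 mm of the middle along it, 24 to 37 mm above the table, level within 9 degrees, at rest, released; the third tin has rolled down and lies at the outlet (within 12 mm) ((((y of tin1_center in the frame of tray between 0.02 and 0.056 m and x of tin1_center in the frame of tray between -0.045 and 0.045 m and z of tin1_center in the frame of tray between 0.024 and 0.037 m) and (y of tin2_center in the frame of tray between -0.056 and -0.02 m and x of tin2_center in the frame of tray between -0.045 and 0.045 m and z of tin2_center in the frame of tray between 0.024 and 0.037 m)) or ((y of tin1_center in the frame of tray between -0.056 and -0.02 m and x of tin1_center in the frame of tray between -0.045 and 0.045 m and z of tin1_center in the frame of tray between 0.024 and 0.037 m) and (y of tin2_center in the frame of tray between 0.02 and 0.056 m and x of tin2_center in the frame of tray between -0.045 and 0.045 m and z of tin2_center in the frame of tray between 0.024 and 0.037 m))) and linear speed of each of tin1, tin2 below 0.03 m/s and angle between each of tin1_center, tin2_center's own x axis and vertical above 1.4 rad and horizontal distance between tin3_center and dispenser below 0.012 m); the robot touches nothing.
It fails at once if a tin is dropped or thrown into the tray (faster than 0.8 m/s just over it: a fall of more than about 3 cm) ((horizontal distance between tin1_center and tray below 0.11 m and height (world z) of tin1_center below 0.15 m and linear speed of tin1 above 0.8 m/s) or (horizontal distance between tin2_center and tray below 0.11 m and height (world z) of tin2_center below 0.15 m and linear speed of tin2 above 0.8 m/s)).
It fails at once if a thing standing about is pushed by more than 40 mm (distance of any of mug, tall_tin, flat_tin, sugar_bowl, glass from where it was at the start of the episode above 0.04 m).
It fails at once if one of the dispenser's other three tins is taken out of it (horizontal distance between any of tin3_center, tin4_center, tin5_center and dispenser above 0.13 m).
It also fails if it takes over 59 s, if anything falls off the work surface, if the arm or the gripper's body presses on something with over 40 N, if the wrist force passes 120 N, or if a joint passes its speed limit or range.

## Robot

A 6-joint arm with a two-finger parallel gripper is mounted at the origin on the work surface. World frame = base frame: x ahead of the robot, y to its left, z up, the work surface at z = 0. Lengths are in m, angles in rad, forces in N, time in s.
With the tool pointing down it reaches from about 0.375 to 0.9 m from the base axis. Payload 3.1 kg.
Tool frame: the origin (TCP) lies on the centre line of the jaws, within the pads' length; the fingertips stand manip.finger_overhang ahead of it and the grasp point (between the pads) lies 11 mm behind it (manip.finger_overhang is the distance from the TCP to the fingertips, in m); y points along the fingers, z is the direction in which the jaws open and shut, and the axes are right-handed (so a half turn about y gives the same grasp; the last joint's range is limited). The gripper opens to 85 mm and grips with 20 to 120 N. Pads are 22 mm wide; open, the fingers measure 114 mm over their backs; the gripper's body (76 mm by 85 mm) begins 54 mm behind the grasp point. The pads swing forward as they close: fully open they stand 13 mm farther back than shut.
Start: joints at [1.052, 0.527, 1.433, -0, 1.181, -0.178], TCP at [0.209, 0.589, 0.239] pointing down, gripper open.
Joint ranges: [-3.08, 3.08], [-0.75, 2.2], [0.22, 2.44], [-1.43, 4.57], [0, 2.65], [-2.85, 2.85]. Speed limits (rad/s): [2.79, 2.79, 3.14, 3.14, 3.14, 3.14].

## Interface

Orientations are given as a unit quaternion [x, y, z, w].
In Python, from station import manip gives the robot as it stands.
- The arm moves only by the tool send_rows, never from a script. Its argument "plan" is a list of rows, each an object with "linear": the shift along the tool's x, y, z in units of 30 mm (1.0 is 30 mm), a list of three; "roll": the turn about the tool's y in units of 6 degrees (1.0 is 6 degrees). In form: [{"linear": [tx, ty, tz], "roll": roll}, ...]. A call has exactly 5 rows; each row shifts and turns the commanded pose from where the row before left it, along the tool's axes as they then stand; what a row does not reach is not made up. A row lasts 1/8 s, in which the tool goes at most 62.5 mm and 10.7 degrees, less where a joint would pass 70% of its speed; a pose out of reach is approached as far as the arm can. A call is refused whole if a number of a shift passes 1 or a number of a turn 1, either way. A call with a gripper value outside its range is refused whole. "claw" is the finger opening in mm, from 0 to 85.4, set as the call begins (left out, the last holds). The fingers move at their own pace and stop on an object; "force" is the grip in N (left out, the last holds). Time passes only in rows, so rows that do not move let the fingers close, or fill a call up. It gives the time, the measured TCP pose, the force and the opening at its end, in the units of the state.
- manip.sense(): the state, without advancing time (a new reading comes with each control period).
- manip.snapshot(name): name is "side" or "top" or "wrist"; returns the picture (400x640x3 uint8, blue, green, red); there is no depth.
- manip.get_calibration(name): a dict with "fovy" (degrees; the focal length in pixels is half the picture's height over the tangent of half this angle, whatever the lens; pixels are square), "cx", "cy" (the principal point, pixels), "cam_to_world" (4x4, takes a point from camera to world coordinates); the wrist camera has in their place "tool_from_camera" (4x4, takes a point from camera to tool coordinates, whose origin is the TCP and whose axes are the tool frame's). Camera axes: x right, y down, z forward; pixel columns grow to the right and rows downward; lengths in m; the calibration is good to about 2 mm. A picture is of the moment at which its call begins: read the wrist's pose just before it. get_calibration takes no time and is no camera call.
- manip.sign_off(): hands the job in, once; it reports no verdict.
Trained networks look in the newest picture that a camera, given by its name, has taken for a name from the list of things; names that differ only in an ending like _2 or _b are one class to them, and where a whole thing is asked for, a point or a joint stands for the part that bears it (a point fixed in the world has none). Each returns a list of dicts, best first, with "p" (0 to 1); they miss things now and then, are a little off and sometimes report something else, mostly with a low value. They report only what shows in the picture. A call takes as long as a camera call. They do not tell look-alikes from the thing itself.
- manip.look_for(camera, query): "extent" ([left, top, right, bottom] in pixels, round what is visible of it).
The state is a dict: "t": time; "q": joint angles; "qd": joint speeds; "tau": joint torques, N m; "tcp_pos": TCP position; "tool_rot": TCP orientation; "force": force on the tool from outside, world axes, zero at the start; "ft_torque": the same for the moment, N m; "finger_gap": opening from 0.0 (shut) to 1.0 (fully open).
Only numpy, scipy, OpenCV 4.12 (cv2) and the standard library are available. Lean on these libraries where they do the work, as an engineer would, in place of code of your own. Each camera call takes 0.05 s, during which the arm holds its last target.

## Working session

There is one attempt and no reset: what is moved stays moved. The work goes in short steps, Python scripts to look and compute and a tool call to move; the robot and the scene stay as the last step left them, time stands still between calls to the robot, and variables do not carry over. Pictures are saved under pics/ and viewed, and the job is handed in when it is done.

Besides the shell and the picture viewer there is one more tool, called after ">>>" as name(argument=value, ...), one argument or row to a line, values as JSON. send_rows: Moves the arm, as the interface text tells. Its arguments: {"type":"object","properties":{"plan":{"type":"array"},"claw":{"type":"number"},"force":{"type":"number"}},"required":["plan"]}

```bash
ls; mkdir -p pics; python3 - <<'E'
from station import manip
import cv2,json
s=manip.sense();print({k:s[k] for k in('t','q','tcp_pos','tool_rot','force','finger_gap')},manip.finger_overhang)
for n in('side','top','wrist'):
    im=manip.snapshot(n);cv2.imwrite(f'pics/{n}0.png',im)
    c=manip.get_calibration(n);print(n,c)
    for q in('dispenser','tray','tin1_center'):
        print(q,[(r['p'],r['extent']) for r in manip.look_for(n,q)][:6])
E
```

```text
pics
{'t': 0.0, 'q': array([ 1.05152681e+00,  5.28517185e-01,  1.43390032e+00, -1.85461939e-06,
        1.18142256e+00, -1.78515563e-01]), 'tcp_pos': array([0.20849934, 0.58844769, 0.23830291]), 'tool_rot': array([ 0.69761504, -0.12016344,  0.11962131, -0.69612121]), 'force': array([-0.20133897,  0.10035568, -0.61600991]), 'finger_gap': 0.9990177473933337} 0.008
side {'fovy': 53.54510983726796, 'cx': 325.0979276416202, 'cy': 200.03347391256935, 'cam_to_world': array([[ 0.77492877,  0.3837132 , -0.50224455,  0.84871785],
       [ 0.63185557, -0.48994757,  0.6005913 , -0.41893585],
       [-0.01561868, -0.7827615 , -0.62212579,  0.48617984],
       [ 0.        ,  0.        ,  0.        ,  1.        ]])}
dispenser [(0.75, [117.8, 160.0, 293.3, 365.9])]
tray [(0.94, [337.0, 158.3, 445.7, 232.7])]
tin1_center [(0.59, [254.4, 240.1, 301.7, 289.7])]
top {'fovy': 52.32217529056111, 'cx': 320.6545011057293, 'cy': 199.7446527169687, 'cam_to_world': array([[ 0.01557294, -0.99153165,  0.12892813,  0.45619167],
       [-0.99891048, -0.00975472,  0.04563668, -0.03128685],
       [-0.04399256, -0.12949835, -0.99060327,  0.70913538],
       [ 0.        ,  0.        ,  0.        ,  1.        ]])}
dispenser [(0.76, [405.4, 158.3, 594.3, 245.9])]
tray [(0.73, [188.7, 149.4, 292.2, 245.5])]
tin1_center [(0.91, [403.8, 183.1, 442.3, 224.4])]
wrist {'fovy': 58.54756489247635, 'cx': 320.64232837495473, 'cy': 200.7592078355903, 'tool_from_camera': array([[ 2.02119574e-04,  9.55073138e-01,  2.96370140e-01,
        -7.49779070e-02],
       [ 8.27727804e-04, -2.96370205e-01,  9.55072781e-01,
        -1.34813686e-01],
       [ 9.99999637e-01,  5.22749020e-05, -8.50442811e-04,
         6.33130051e-04],
       [ 0.00000000e+00,  0.00000000e+00,  0.00000000e+00,
         1.00000000e+00]])}
dispenser []
tray []
tin1_center []
```

View pics/top0.png

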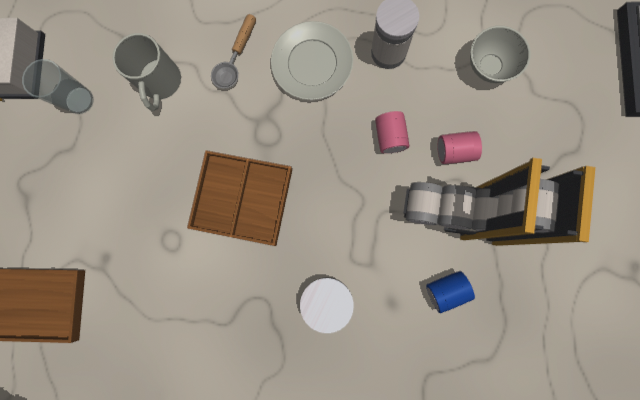

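View pics/side0.png

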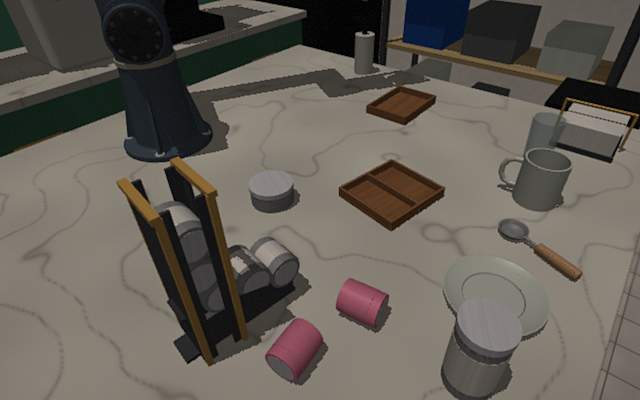

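```bash
python3 - <<'E'
import cv2
a=cv2.imread('pics/top0.png')
cv2.imwrite('pics/top0_d.png',cv2.resize(a[140:260,380:620],None,fx=3.3,fy=3.3,interpolation=cv2.INTER_CUBIC))
cv2.imwrite('pics/top0_t.png',cv2.resize(a[140:260,160:320],None,fx=4.5,fy=4.5,interpolation=cv2.INTER_CUBIC))
E
```

```text
(no output)
```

View pics/top0_d.png

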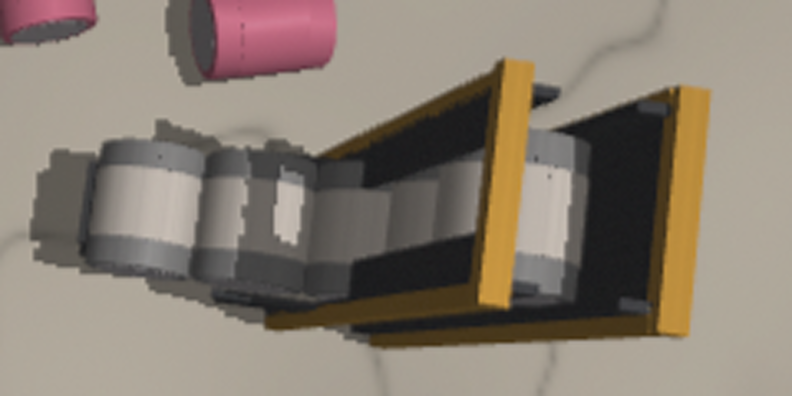

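View pics/top0_t.png

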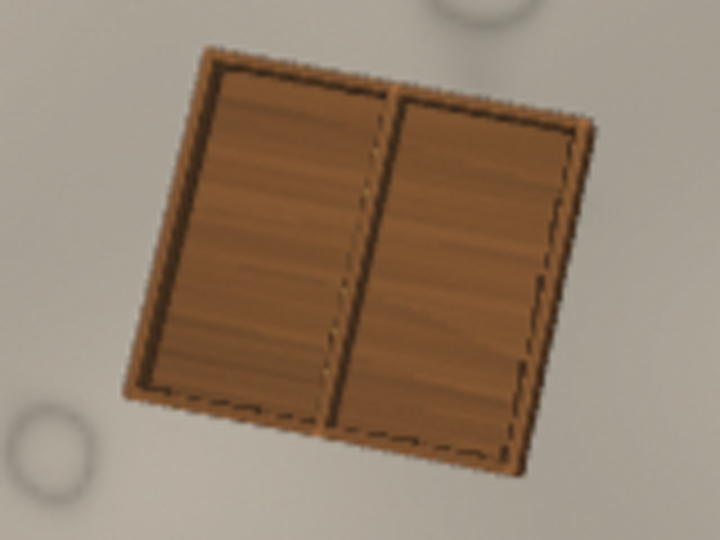

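```bash
cat > h.py <<'E'
import numpy as np,cv2
from scipy.spatial.transform import Rotation as R
from station import manip
def K(c):
    f=200/np.tan(np.radians(c['fovy']/2));return f
def T(n,s=None):
    c=manip.get_calibration(n)
    if n!='wrist':return c,np.array(c['cam_to_world'])
    s=s or manip.sense();M=np.eye(4);M[:3,:3]=R.from_quat(s['tool_rot']).as_matrix();M[:3,3]=s['tcp_pos']
    return c,M@np.array(c['tool_from_camera'])
def unproj(n,uv,z,s=None):
    c,M=T(n,s);f=K(c);uv=np.atleast_2d(uv)
    d=np.c_[(uv[:,0]-c['cx'])/f,(uv[:,1]-c['cy'])/f,np.ones(len(uv))]@M[:3,:3].T
    o=M[:3,3];return o+d*((z-o[2])/d[:,2])[:,None]
def proj(n,P,s=None):
    c,M=T(n,s);f=K(c);p=(np.atleast_2d(P)-M[:3,3])@M[:3,:3]
    return np.c_[p[:,0]/p[:,2]*f+c['cx'],p[:,1]/p[:,2]*f+c['cy']]
def cyl(x,y,z,yaw,r=.025,l=.06,n=48):
    a=np.linspace(0,2*np.pi,n);e=np.array([np.cos(yaw),np.sin(yaw),0]);g=np.array([-e[1],e[0],0])
    ring=np.outer(np.cos(a),g)*r+np.outer(np.sin(a),[0,0,1])*r
    return np.r_[ring+e*l/2,ring-e*l/2]+[x,y,z]
def rel(target,yaw_z,s=None):
    "shift in tool axes to target, in units of 30mm"
    s=s or manip.sense();Rm=R.from_quat(s['tool_rot']).as_matrix()
    z=Rm[:,2];a=np.degrees(np.arctan2(z[1],z[0]))
    return Rm.T@(np.array(target)-s['tcp_pos'])/.03,a,(yaw_z-a+90)%180-90
E
python3 - <<'E'
from h import *
c=np.array([[210,50],[592,120],[520,472],[127,397]])/4.5+[160,140]
P=unproj('top',c,.022);print(P,P.mean(0))
for i in range(4):
    d=P[(i+1)%4]-P[i];print(np.linalg.norm(d),np.degrees(np.arctan2(d[1],d[0])))
t=unproj('top',np.array([[105,142],[90,262],[205,150],[195,275],[148,207]])/3.3+[380,140],.07);print(t)
g=unproj('top',np.array([[505,60],[495,305],[695,88],[672,335]])/3.3+[380,140],.25);print(g)
s=manip.sense();M=R.from_quat(s['tool_rot']).as_matrix();print(M,M[:,2])
E
```

```text
[[0.62961723 0.20169882 0.022     ]
 [0.60274967 0.05158317 0.022     ]
 [0.46805324 0.07534805 0.022     ]
 [0.49420541 0.22663897 0.022     ]] [0.54865638 0.13881725 0.022     ]
0.15250106494458188 -100.14730372414166
0.13677681731305555 169.99411581544248
0.15353461460333376 80.19275940385809
0.13768940245295772 -10.435781724283459
[[ 0.567379   -0.14536801  0.07      ]
 [ 0.50979497 -0.13758223  0.07      ]
 [ 0.56389387 -0.19249922  0.07      ]
 [ 0.50425021 -0.18650346  0.07      ]
 [ 0.5362739  -0.16517099  0.07      ]]
[[ 0.56555308 -0.24903458  0.25      ]
 [ 0.48191602 -0.24154419  0.25      ]
 [ 0.5561882  -0.31146428  0.25      ]
 [ 0.47276529 -0.29839967  0.25      ]]
[[ 9.42505858e-01  2.20627214e-05  3.34189628e-01]
 [-3.34189627e-01 -4.98434772e-05  9.42505857e-01]
 [ 3.74514172e-05 -9.99999999e-01 -3.96046366e-05]] [ 3.34189628e-01  9.42505857e-01 -3.96046366e-05]
```

```bash
python3 - <<'E'
from h import *
print(rel([.53,-.11,.24],-7))
print(rel([.53,-.16,.24],-7))
E
```

```text
(array([ 17.87604809,  -0.02159239, -18.38373728]), np.float64(70.47673280779362), np.float64(-77.47673280779362))
(array([ 18.4330308 ,  -0.02150932, -19.95458038]), np.float64(70.47673280779362), np.float64(-77.47673280779362))
```

>>> send_rows(
  plan=[
    {"linear": [0.97, 0, -1], "roll": 0},
    {"linear": [0.97, 0, -1], "roll": 0},
    {"linear": [0.97, 0, -1], "roll": 0},
    {"linear": [0.97, 0, -1], "roll": 0},
    {"linear": [0.97, 0, -1], "roll": 0},
  ],
)

```text
t: 1.23
tcp_pos: [0.2964, 0.3979, 0.2396]
tool_rot: [-0.697, 0.12, -0.12, 0.697]
force: [0.6, 0.2, 0.6]
finger_gap: 0.997
```

>>> send_rows(
  plan=[
    {"linear": [0.97, 0, -1], "roll": 0},
    {"linear": [0.97, 0, -1], "roll": 0},
    {"linear": [0.97, 0, -1], "roll": 0},
    {"linear": [0.97, 0, -1], "roll": 0},
    {"linear": [0.97, 0, -1], "roll": 0},
  ],
)

```text
t: 1.85
tcp_pos: [0.3835, 0.2079, 0.2396]
tool_rot: [-0.697, 0.12, -0.12, 0.697]
force: [0.1, -0.7, 0.0]
finger_gap: 0.997
```

>>> send_rows(
  plan=[
    {"linear": [0.97, 0, -1], "roll": 0},
    {"linear": [0.97, 0, -1], "roll": 0},
    {"linear": [0.97, 0, -1], "roll": 0},
    {"linear": [0.97, 0, -1], "roll": 0},
    {"linear": [0.97, 0, -1], "roll": 0},
  ],
)

```text
t: 2.48
tcp_pos: [0.4705, 0.0177, 0.2396]
tool_rot: [-0.697, 0.12, -0.12, 0.697]
force: [0.6, 0.2, 0.5]
finger_gap: 0.996
```

>>> send_rows(
  plan=[
    {"linear": [0.97, 0, -1], "roll": 0},
    {"linear": [0.97, 0, -1], "roll": 0},
    {"linear": [0.97, 0, -1], "roll": 0},
    {"linear": [0, 0, 0], "roll": 1},
    {"linear": [0, 0, 0], "roll": 1},
  ],
)

```text
t: 3.1
tcp_pos: [0.5223, -0.0958, 0.2393]
tool_rot: [-0.68, 0.194, -0.194, 0.68]
force: [0.9, -1.4, -0.8]
finger_gap: 0.999
```

>>> send_rows(
  plan=[
    {"linear": [0, 0, 0], "roll": 1},
    {"linear": [0, 0, 0], "roll": 1},
    {"linear": [0, 0, 0], "roll": 1},
    {"linear": [0, 0, 0], "roll": 1},
    {"linear": [0, 0, 0], "roll": 1},
  ],
)

```text
t: 3.72
tcp_pos: [0.5221, -0.095, 0.2395]
tool_rot: [-0.607, 0.363, -0.363, 0.607]
force: [-0.1, 0.5, 0.3]
finger_gap: 1.0
```

>>> send_rows(
  plan=[
    {"linear": [0, 0, 0], "roll": 1},
    {"linear": [0, 0, 0], "roll": 1},
    {"linear": [0, 0, 0], "roll": 1},
    {"linear": [0, 0, 0], "roll": 1},
    {"linear": [0, 0, 0], "roll": 1},
  ],
)

```text
t: 4.35
tcp_pos: [0.5221, -0.095, 0.2395]
tool_rot: [0.492, -0.507, 0.508, -0.492]
force: [0.1, -0.0, 0.1]
finger_gap: 1.001
```

>>> send_rows(
  plan=[
    {"linear": [0, 0, 0], "roll": 0.9},
    {"linear": [0, 0, 0], "roll": 0},
    {"linear": [0, 0, 0], "roll": 0},
    {"linear": [0, 0, 0], "roll": 0},
    {"linear": [0, 0, 0], "roll": 0},
  ],
)

```text
t: 4.97
tcp_pos: [0.5221, -0.095, 0.2393]
tool_rot: [0.469, -0.529, 0.529, -0.469]
force: [-0.5, 0.6, -0.6]
finger_gap: 1.004
```

```bash
python3 - <<'E'
from h import *
s=manip.sense();im=manip.snapshot('wrist');cv2.imwrite('pics/w1.png',im)
print(s['t'],s['q'],s['tcp_pos'],s['tool_rot'],rel([.536,-.166,.24],-7,s))
print([(r['p'],r['extent']) for r in manip.look_for('wrist','tin1_center')])
E
```

```text
4.975 [-3.90682677e-01  4.00912757e-01  1.66860512e+00 -2.51274117e-05
  1.07204203e+00 -2.70174683e-01] [ 0.52206555 -0.09497572  0.23932125] [ 0.46898897 -0.52918476  0.52921242 -0.46898513] (array([ 2.29447744, -0.02253696,  0.74569591]), np.float64(-6.90391081082015), np.float64(-0.09608918917984965))
[(0.6, [310.0, 226.6, 381.3, 276.7])]
```

View pics/w1.png

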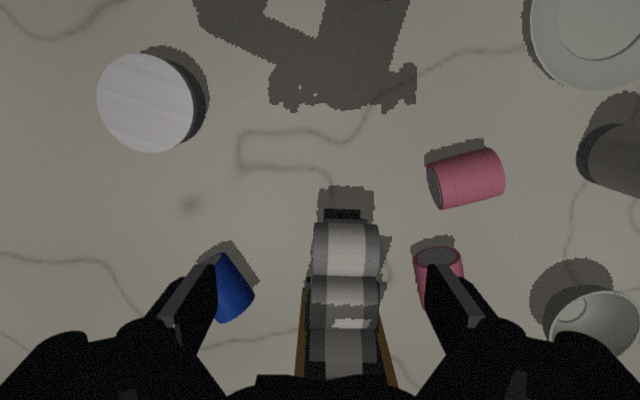

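```bash
cat > ov.py <<'E'
from h import *
def ov(fn,n,cyls,box,sc,out,s=None):
    im=cv2.imread(fn);x0,y0,x1,y1=box
    a=cv2.resize(im[y0:y1,x0:x1],None,fx=sc,fy=sc,interpolation=cv2.INTER_CUBIC)
    for c in cyls:
        p=(proj(n,c,s)-[x0,y0]+.5)*sc
        cv2.polylines(a,[cv2.convexHull(p.astype(np.float32)).astype(int)],True,(0,255,0),1)
    return a
E
python3 - <<'E'
from ov import *
s=manip.sense()
c=[cyl(.536,-.166,.062,np.radians(-7))]
a=ov('pics/w1.png','wrist',c,(290,190,400,300),4,'',s)
b=ov('pics/top0.png','top',c,(390,165,480,245),4.5,'')
d=ov('pics/side0.png','side',c,(215,220,325,310),4,'')
h=max(x.shape[0] for x in(a,b))
cv2.imwrite('pics/ov1.png',np.hstack([np.vstack([x,np.zeros((h-x.shape[0],x.shape[1],3),np.uint8)])[:, :400] for x in(a,b)]))
cv2.imwrite('pics/ov1s.png',d)
print(unproj('top',[[428,290],[474,290],[450,272],[450,311]],.04));print(unproj('top',[[437,150],[482,150],[460,131],[460,164]],.04))
e=unproj('wrist',[[313,250],[381,250]],.075,s);print(e)
E
```

```text
[[ 0.39987548 -0.17401065  0.04      ]
 [ 0.40128221 -0.24622684  0.04      ]
 [ 0.42878492 -0.20934278  0.04      ]
 [ 0.36800206 -0.20782019  0.04      ]]
[[ 0.6286821  -0.19299783  0.04      ]
 [ 0.62899757 -0.26665995  0.04      ]
 [ 0.66137551 -0.23165332  0.04      ]
 [ 0.60512599 -0.23007028  0.04      ]]
[[ 0.50811966 -0.15798557  0.075     ]
 [ 0.57004689 -0.16551303  0.075     ]]
```

View pics/ov1.png

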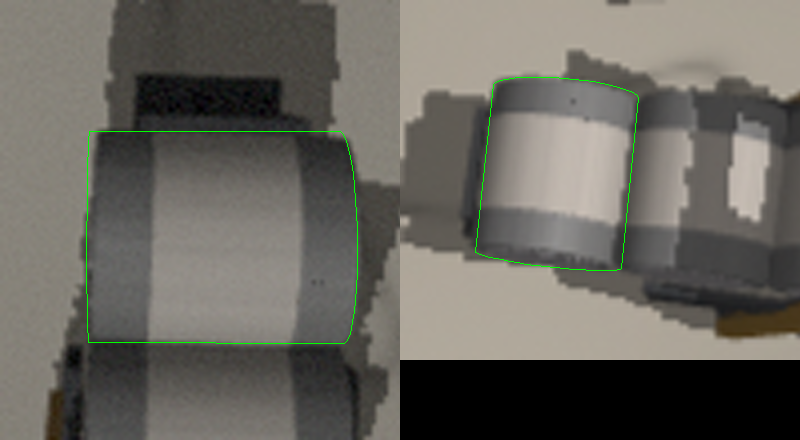

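View pics/ov1s.png

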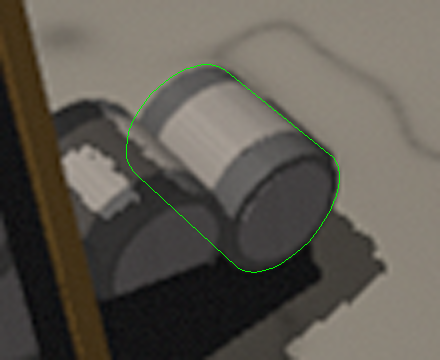

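>>> send_rows(
  plan=[
    {"linear": [0.8, 0, 0.25], "roll": 0},
    {"linear": [0.8, 0, 0.25], "roll": 0},
    {"linear": [0.69, 0, 0.25], "roll": 0},
    {"linear": [0, 0.9, 0], "roll": 0},
    {"linear": [0, 1, 0], "roll": 0},
  ],
)

```text
t: 5.7
tcp_pos: [0.5368, -0.1669, 0.1821]
tool_rot: [0.468, -0.529, 0.53, -0.469]
force: [0.3, -0.2, -0.0]
finger_gap: 0.998
```

>>> send_rows(
  plan=[
    {"linear": [0, 1, 0], "roll": 0},
    {"linear": [0, 1, 0], "roll": 0},
    {"linear": [0, 1, 0], "roll": 0},
    {"linear": [0, 0, 0], "roll": 0},
    {"linear": [0, 0, 0], "roll": 0},
  ],
)

```text
t: 6.32
tcp_pos: [0.5368, -0.1664, 0.093]
tool_rot: [0.469, -0.529, 0.53, -0.469]
force: [0.1, 0.9, 0.6]
finger_gap: 0.999
```

```bash
python3 - <<'E'
from ov import *
s=manip.sense();im=manip.snapshot('wrist');cv2.imwrite('pics/w2.png',im)
print(s['tcp_pos'],s['force'],rel([.536,-.166,.05],-7,s))
a=ov('pics/w2.png','wrist',[cyl(.536,-.166,.062,np.radians(-7))],(0,0,640,400),1,'',s);cv2.imwrite('pics/w2o.png',a)
cv2.imwrite('pics/s2.png',manip.snapshot('side'))
E
```

```text
[ 0.53677468 -0.16639662  0.0930291 ] [0.06874035 0.88978639 0.55397164] (array([-0.01070547,  1.4342631 , -0.02902866]), np.float64(-6.932500544148617), np.float64(-0.06749945585139017))
```

View pics/w2o.png

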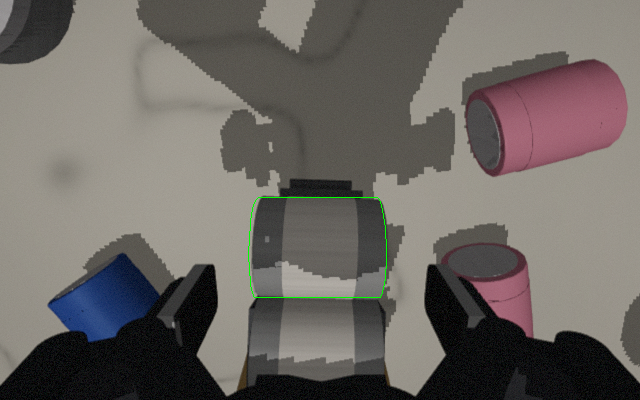

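View pics/s2.png

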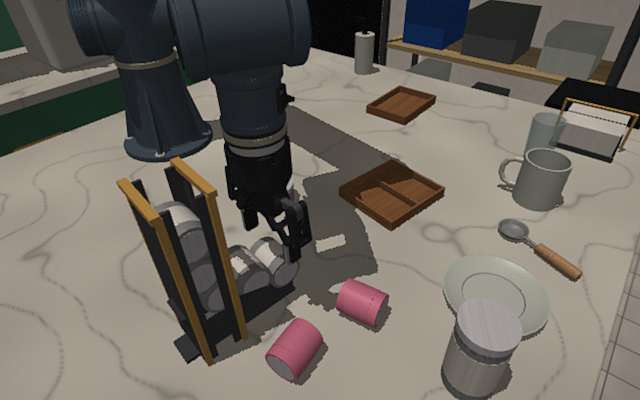

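>>> send_rows(
  plan=[
    {"linear": [0, 0.5, 0], "roll": 0},
    {"linear": [0, 0.5, 0], "roll": 0},
    {"linear": [0, 0.4, 0], "roll": 0},
    {"linear": [0, 0, 0], "roll": 0},
    {"linear": [0, 0, 0], "roll": 0},
  ],
)

```text
t: 7.05
tcp_pos: [0.5362, -0.1659, 0.0501]
tool_rot: [-0.469, 0.529, -0.529, 0.469]
force: [1.0, -0.1, 0.3]
finger_gap: 1.001
```

>>> send_rows(
  plan=[
    {"linear": [0, 0, 0], "roll": 0},
    {"linear": [0, 0, 0], "roll": 0},
    {"linear": [0, 0, 0], "roll": 0},
    {"linear": [0, 0, 0], "roll": 0},
    {"linear": [0, 0, 0], "roll": 0},
  ],
  claw=50,
  force=40,
)

```text
t: 7.68
tcp_pos: [0.5364, -0.1661, 0.0508]
tool_rot: [0.469, -0.529, 0.53, -0.469]
force: [0.4, 0.2, 4.8]
finger_gap: 0.702
```

```bash
python3 - <<'E'
from ov import *
s=manip.sense();im=manip.snapshot('wrist');cv2.imwrite('pics/w3.png',im)
print(s['tcp_pos'],s['force'],s['finger_gap']*85.4)
E
```

```text
[ 0.53644773 -0.16605205  0.05084178] [0.42497651 0.23068145 4.75365713] 59.92592794654894
```

View pics/w3.png

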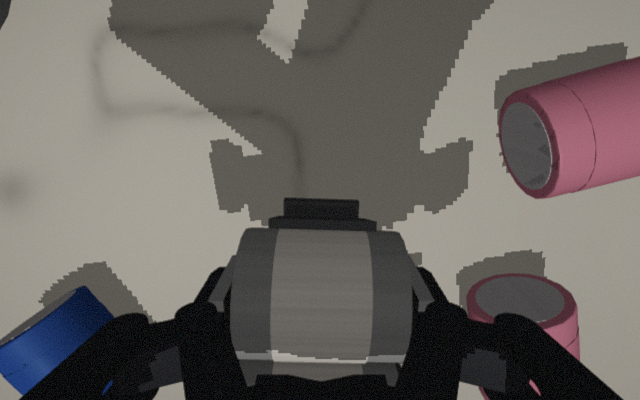

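>>> send_rows(
  plan=[
    {"linear": [0, -0.6, 0], "roll": 0},
    {"linear": [0, -0.8, 0], "roll": 0},
    {"linear": [0, -1, 0], "roll": 0},
    {"linear": [0, -1, 0], "roll": 0},
    {"linear": [0, -0.6, 0], "roll": 0},
  ],
)

```text
t: 8.35
tcp_pos: [0.5364, -0.1661, 0.1725]
tool_rot: [0.469, -0.528, 0.53, -0.469]
force: [0.1, -0.7, -0.7]
finger_gap: 0.698
```

>>> send_rows(
  plan=[
    {"linear": [-0.6, 0, 0], "roll": 0},
    {"linear": [-0.8, 0, 0], "roll": 0},
    {"linear": [-1, 0, 0], "roll": 0},
    {"linear": [-1, 0, 0], "roll": 0},
    {"linear": [-0.6, 0, 0], "roll": 0},
  ],
)

```text
t: 8.98
tcp_pos: [0.5495, -0.0442, 0.1694]
tool_rot: [-0.47, 0.53, -0.528, 0.469]
force: [-0.3, -0.5, -1.1]
finger_gap: 0.698
```

```bash
python3 - <<'E'
from ov import *
s=manip.sense();print(s['t'],s['tcp_pos'],s['finger_gap']*85.4)
cv2.imwrite('pics/w4.png',manip.snapshot('wrist'));cv2.imwrite('pics/t4.png',manip.snapshot('top'));cv2.imwrite('pics/s4.png',manip.snapshot('side'))
y=np.radians(-10.2);C=np.array([.549,.139]);g=np.array([-np.sin(y),np.cos(y)])
for k in(1,-1):
    p=C+k*.0375*g;print(p,rel([*p,.15],-10.2,s))
im=cv2.imread('pics/s4.png');pts=[]
def box(im,n):
    for z in (0,.022):
        q=[]
        e=np.array([np.cos(y),np.sin(y)])
        for a,b in((1,1),(1,-1),(-1,-1),(-1,1)): q.append([*(C+e*a*.07+g*b*.0775),z])
        cv2.polylines(im,[proj(n,np.array(q)).astype(int)],True,(0,255,0),1)
    return im
cv2.imwrite('pics/s4.png',box(im,'side'))
c=cyl(.536,-.166,.062,np.radians(-7));cv2.polylines(im,[cv2.convexHull(proj('side',c).astype(np.float32)).astype(int)],True,(0,255,0),1)
cv2.imwrite('pics/s4.png',im)
t=cv2.imread('pics/top0.png');cv2.imwrite('pics/t0b.png',cv2.resize(box(t,'top')[140:260,160:320],None,fx=4.5,fy=4.5))
E
```

```text
8.975 [ 0.54948023 -0.04421371  0.16938475] 59.641659377327436
[0.55564068 0.17590734] (array([-7.30948861,  0.65237972, -0.66516046]), np.float64(-6.816238326692731), np.float64(-3.383761673307262))
[0.54235932 0.10209266] (array([-4.81384733,  0.65128768, -0.81271854]), np.float64(-6.816238326692731), np.float64(-3.383761673307262))
```

View pics/s4.png

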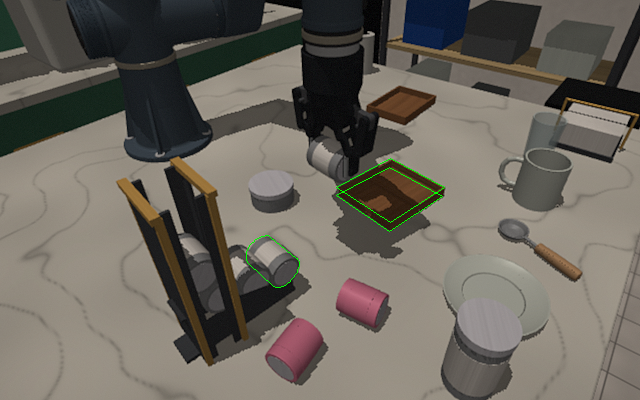

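View pics/t0b.png

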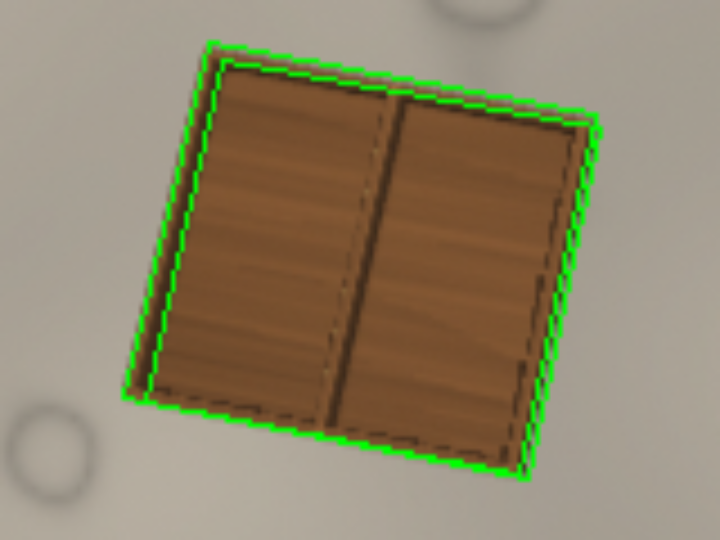

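View pics/w4.png

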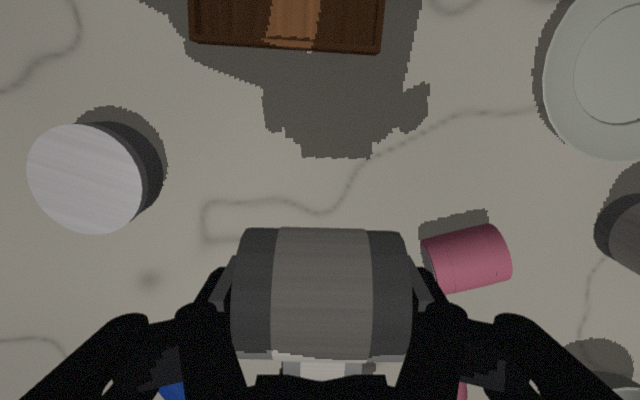

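>>> send_rows(
  plan=[
    {"linear": [-0.8, 0, -0.1], "roll": 0},
    {"linear": [-1, 0, -0.1], "roll": 0},
    {"linear": [-1, 0, -0.1], "roll": 0},
    {"linear": [-1, 0, -0.1], "roll": 0},
    {"linear": [-1, 0, -0.1], "roll": 0},
  ],
)

```text
t: 9.75
tcp_pos: [0.5533, 0.0976, 0.1701]
tool_rot: [0.469, -0.529, 0.53, -0.468]
force: [-0.1, 0.7, -1.0]
finger_gap: 0.703
```

>>> send_rows(
  plan=[
    {"linear": [-1, 0, -0.1], "roll": 0},
    {"linear": [-0.9, 0, -0.06], "roll": 0},
    {"linear": [-0.6, 0, 0], "roll": 0},
    {"linear": [0, 0, 0], "roll": 0.56},
    {"linear": [0, 0, 0], "roll": 0},
  ],
)

```text
t: 10.38
tcp_pos: [0.5576, 0.1725, 0.1701]
tool_rot: [0.453, -0.543, 0.543, -0.453]
force: [0.5, -0.6, -1.5]
finger_gap: 0.703
```

```bash
python3 - <<'E'
from ov import *
s=manip.sense();print(s['t'],s['tcp_pos'],s['finger_gap']*85.4,s['force'],rel([.5556,.1757,.0215],-10.2,s))
cv2.imwrite('pics/w5.png',manip.snapshot('wrist'))
E
```

```text
10.375 [0.55759998 0.17249601 0.17014549] 60.006529686825914 [ 0.49423579 -0.59254826 -1.49458791] (array([-0.09546408,  4.95480651, -0.08464189]), np.float64(-10.275152427048367), np.float64(0.07515242704836567))
```

View pics/w5.png

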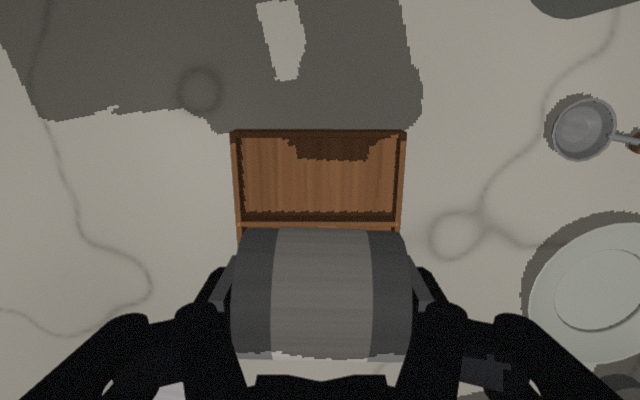

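```bash
python3 - <<'E'
from ov import *
s=manip.sense();print(proj('wrist',[[.5556,.1757,.006],[.549,.139,.022]],s))
E
```

```text
[[316.8195872  178.7820453 ]
 [316.83906973 225.99681416]]
```

>>> send_rows(
  plan=[
    {"linear": [-0.1, 0.8, -0.08], "roll": 0},
    {"linear": [0, 1, 0], "roll": 0},
    {"linear": [0, 1, 0], "roll": 0},
    {"linear": [0, 0.8, 0], "roll": 0},
    {"linear": [0, 0.5, 0], "roll": 0},
  ],
)

```text
t: 11.05
tcp_pos: [0.5553, 0.1757, 0.0461]
tool_rot: [-0.454, 0.543, -0.543, 0.453]
force: [0.3, 0.2, -0.8]
finger_gap: 0.702
```

>>> send_rows(
  plan=[
    {"linear": [0, 0.3, 0], "roll": 0},
    {"linear": [0, 0.3, 0], "roll": 0},
    {"linear": [0, 0.2, 0], "roll": 0},
    {"linear": [0, 0, 0], "roll": 0},
    {"linear": [0, 0, 0], "roll": 0},
  ],
)

```text
t: 11.68
tcp_pos: [0.5558, 0.1765, 0.0237]
tool_rot: [0.453, -0.543, 0.543, -0.453]
force: [-0.3, 0.3, -1.5]
finger_gap: 0.7
```

```bash
python3 - <<'E'
from ov import *
s=manip.sense();print(s['t'],s['tcp_pos'],s['finger_gap']*85.4,s['force'],rel([.5556,.1757,.0215],-10.2,s))
a=manip.snapshot('wrist');b=manip.snapshot('side')
cv2.imwrite('pics/w6.png',a);cv2.imwrite('pics/s6.png',cv2.resize(b[120:280,230:470],None,fx=3,fy=3))
E
```

```text
11.675 [0.55580269 0.17649041 0.02370554] 59.818116185017715 [-0.26484997  0.33886755 -1.47922037] (array([ 0.0271466 ,  0.07351017, -0.00200292]), np.float64(-10.281277871440933), np.float64(0.0812778714409319))
```

View pics/s6.png

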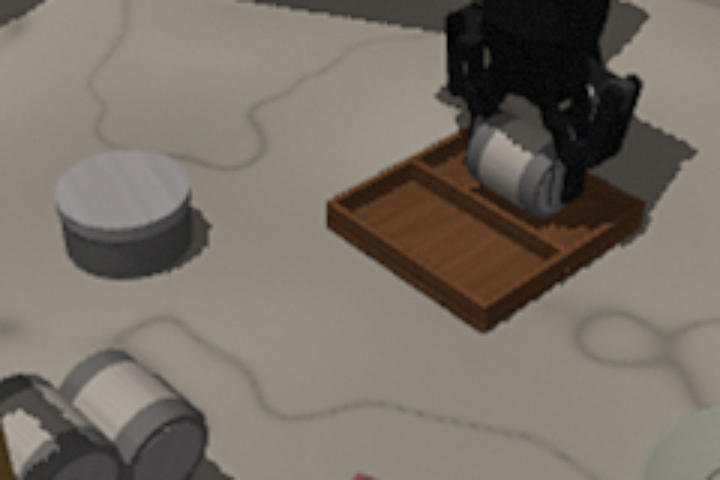

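View pics/w6.png

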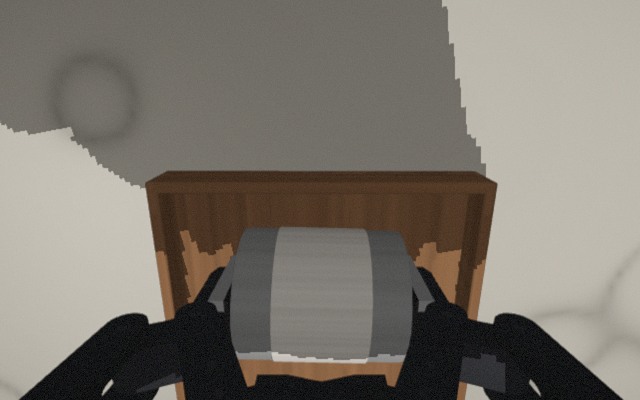

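>>> send_rows(
  plan=[
    {"linear": [0, 0.05, 0], "roll": 0},
    {"linear": [0, 0.04, 0], "roll": 0},
    {"linear": [0, 0, 0], "roll": 0},
    {"linear": [0, 0, 0], "roll": 0},
    {"linear": [0, 0, 0], "roll": 0},
  ],
)

```text
t: 12.4
tcp_pos: [0.5555, 0.1764, 0.0206]
tool_rot: [0.453, -0.543, 0.543, -0.453]
force: [1.0, -0.6, -1.1]
finger_gap: 0.701
```

>>> send_rows(
  plan=[
    {"linear": [0, 0, 0], "roll": 0},
    {"linear": [0, 0, 0], "roll": 0},
    {"linear": [0, 0, 0], "roll": 0},
    {"linear": [0, 0, 0], "roll": 0},
    {"linear": [0, 0, 0], "roll": 0},
  ],
  claw=80,
)

```text
t: 13.02
tcp_pos: [0.5555, 0.1764, 0.0206]
tool_rot: [0.453, -0.543, 0.543, -0.453]
force: [-0.3, -0.5, -0.2]
finger_gap: 0.937
```

>>> send_rows(
  plan=[
    {"linear": [0, -0.4, 0], "roll": 0},
    {"linear": [0, -0.8, 0], "roll": 0},
    {"linear": [0, -1, 0], "roll": 0},
    {"linear": [0, -1, 0], "roll": 0},
    {"linear": [0, -1, 0], "roll": 0},
  ],
)

```text
t: 13.65
tcp_pos: [0.5555, 0.1764, 0.1484]
tool_rot: [0.453, -0.543, 0.543, -0.453]
force: [0.0, 0.6, -0.4]
finger_gap: 0.938
```

```bash
python3 - <<'E'
from ov import *
s=manip.sense();print(s['t'],s['tcp_pos'],s['finger_gap']*85.4,s['force'],rel([.536,-.166,.172],-7,s))
cv2.imwrite('pics/w7.png',manip.snapshot('wrist'))
cv2.imwrite('pics/w7.png',ov('pics/w7.png','wrist',[cyl(.5556,.1757,.031,np.radians(-10.2))],(0,0,640,400),1,'',s))
E
```

```text
13.65 [0.55545216 0.17640887 0.14842172] 80.13400109111608 [ 0.02916644  0.57760492 -0.4163403 ] (array([11.34587085, -0.78719913,  1.40021227]), np.float64(-10.283902619391858), np.float64(3.283902619391853))
```

View pics/w7.png

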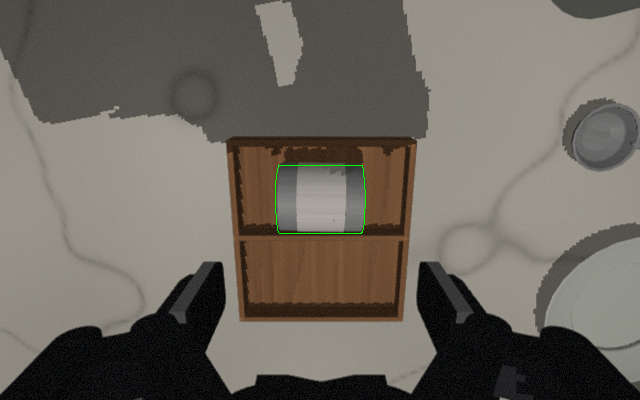

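>>> send_rows(
  plan=[
    {"linear": [0.8, -0.3, 0.14], "roll": 0},
    {"linear": [1, -0.3, 0.14], "roll": 0},
    {"linear": [1, -0.3, 0.14], "roll": 0},
    {"linear": [1, -0.3, 0.14], "roll": 0},
    {"linear": [1, -0.3, 0.14], "roll": 0},
  ],
)

```text
t: 14.32
tcp_pos: [0.5502, 0.03, 0.1924]
tool_rot: [0.453, -0.543, 0.543, -0.453]
force: [-0.2, 0.6, 0.5]
finger_gap: 0.936
```

>>> send_rows(
  plan=[
    {"linear": [1, 0, 0.14], "roll": 0},
    {"linear": [1, 0, 0.14], "roll": 0},
    {"linear": [1, 0, 0.14], "roll": 0},
    {"linear": [0.8, 0, 0.14], "roll": -0.55},
    {"linear": [0.5, 0, 0.14], "roll": 0},
  ],
  claw=85,
)

```text
t: 14.95
tcp_pos: [0.5488, -0.1007, 0.192]
tool_rot: [0.468, -0.53, 0.53, -0.468]
force: [0.9, 0.1, -0.6]
finger_gap: 0.998
```

>>> send_rows(
  plan=[
    {"linear": [0, 0, 0], "roll": 0},
    {"linear": [0, 0, 0], "roll": 0},
    {"linear": [0, 0, 0], "roll": 0},
    {"linear": [0, 0, 0], "roll": 0},
    {"linear": [0, 0, 0], "roll": 0},
  ],
)

```text
t: 15.58
tcp_pos: [0.549, -0.0992, 0.1916]
tool_rot: [-0.469, 0.529, -0.529, 0.469]
force: [0.5, -0.4, 0.2]
finger_gap: 0.994
```

```bash
python3 - <<'E'
from ov import *
s=manip.sense();print(s['t'],s['tcp_pos'],s['finger_gap']*85.4,s['force'],rel([.536,-.166,.05],-7,s))
cv2.imwrite('pics/w8.png',manip.snapshot('wrist'))
cv2.imwrite('pics/w8.png',ov('pics/w8.png','wrist',[cyl(.536,-.166,.062,np.radians(-7))],(0,0,640,400),1,'',s))
E
```

```text
15.575 [ 0.54896485 -0.09915955  0.19162749] 84.92999242948146 [ 0.53454407 -0.41817831  0.16908941] (array([ 2.2641941 ,  4.72080823, -0.15893779]), np.float64(-6.9543183058344855), np.float64(-0.04568169416550916))
```

View pics/w8.png

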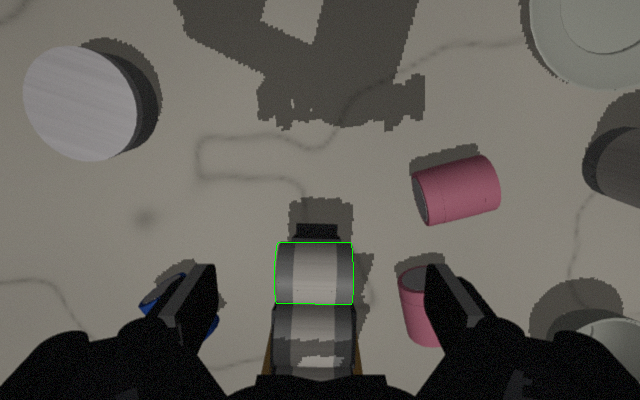

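Tin 2 lies exactly on the predicted outline at the outlet (about 315,272). Repeat the grasp.

>>> send_rows(
  plan=[
    {"linear": [0.8, 0, -0.06], "roll": 0},
    {"linear": [0.9, 0, -0.06], "roll": 0},
    {"linear": [0.55, 0, -0.04], "roll": 0},
    {"linear": [0, 0.5, 0], "roll": 0},
    {"linear": [0, 0.9, 0], "roll": 0},
  ],
)

```text
t: 16.25
tcp_pos: [0.5364, -0.1657, 0.1492]
tool_rot: [0.468, -0.529, 0.53, -0.469]
force: [-0.4, -0.4, -0.5]
finger_gap: 0.994
```

>>> send_rows(
  plan=[
    {"linear": [0, 0.9, 0], "roll": 0},
    {"linear": [0, 0.9, 0], "roll": 0},
    {"linear": [0, 0, 0], "roll": 0},
    {"linear": [0, 0, 0], "roll": 0},
    {"linear": [0, 0, 0], "roll": 0},
  ],
)

```text
t: 16.88
tcp_pos: [0.5367, -0.1661, 0.0967]
tool_rot: [0.468, -0.529, 0.53, -0.469]
force: [0.6, -0.0, 0.0]
finger_gap: 0.996
```

```bash
python3 - <<'E'
from ov import *
s=manip.sense();print(s['t'],s['tcp_pos'],s['finger_gap']*85.4,s['force'],rel([.536,-.166,.05],-7,s))
E
```

```text
16.875 [ 0.53674013 -0.16611403  0.09665728] 85.06903781924383 [ 0.62060833 -0.04004728  0.01384255] (array([-0.00193624,  1.55518691, -0.02814904]), np.float64(-6.972080215600255), np.float64(-0.027919784399742298))
```

>>> send_rows(
  plan=[
    {"linear": [0, 0.6, 0], "roll": 0},
    {"linear": [0, 0.5, 0], "roll": 0},
    {"linear": [0, 0.43, 0], "roll": 0},
    {"linear": [0, 0, 0], "roll": 0},
    {"linear": [0, 0, 0], "roll": 0},
  ],
)

```text
t: 17.5
tcp_pos: [0.5362, -0.1661, 0.0498]
tool_rot: [0.469, -0.529, 0.53, -0.469]
force: [-0.0, 0.2, -0.1]
finger_gap: 0.994
```

>>> send_rows(
  plan=[
    {"linear": [0, 0, 0], "roll": 0},
    {"linear": [0, 0, 0], "roll": 0},
    {"linear": [0, 0, 0], "roll": 0},
    {"linear": [0, 0, 0], "roll": 0},
    {"linear": [0, 0, 0], "roll": 0},
  ],
  claw=50,
  force=40,
)

```text
t: 18.12
tcp_pos: [0.5364, -0.1662, 0.0503]
tool_rot: [0.468, -0.529, 0.53, -0.469]
force: [-0.1, -0.2, 5.4]
finger_gap: 0.701
```

>>> send_rows(
  plan=[
    {"linear": [0, -0.6, 0], "roll": 0},
    {"linear": [0, -0.8, 0], "roll": 0},
    {"linear": [0, -1, 0], "roll": 0},
    {"linear": [0, -1, 0], "roll": 0},
    {"linear": [0, -0.6, 0], "roll": 0},
  ],
)

```text
t: 18.75
tcp_pos: [0.5363, -0.1662, 0.172]
tool_rot: [0.468, -0.529, 0.53, -0.469]
force: [-0.3, -0.3, -1.1]
finger_gap: 0.695
```

>>> send_rows(
  plan=[
    {"linear": [-0.6, 0, 0], "roll": 0},
    {"linear": [-0.8, 0, 0], "roll": 0},
    {"linear": [-1, 0, 0], "roll": 0},
    {"linear": [-1, 0, 0], "roll": 0},
    {"linear": [-0.6, 0, 0], "roll": 0},
  ],
)

```text
t: 19.38
tcp_pos: [0.5495, -0.0443, 0.1688]
tool_rot: [-0.47, 0.53, -0.528, 0.469]
force: [-0.5, -0.1, -0.9]
finger_gap: 0.696
```

```bash
python3 - <<'E'
from ov import *
s=manip.sense();print(s['t'],s['tcp_pos'],s['finger_gap']*85.4,s['force'],rel([.5424,.1021,.17],-10.2,s))
cv2.imwrite('pics/s9.png',manip.snapshot('side'))
cv2.imwrite('pics/s9.png',ov('pics/s9.png','side',[cyl(.536,-.166,.062,np.radians(-7)),cyl(.5556,.1757,.031,np.radians(-10.2))],(0,0,640,400),1,'',s))
E
```

```text
19.375 [ 0.54950659 -0.04433486  0.1687896 ] 59.46656358873149 [-0.47267137 -0.12523511 -0.94729579] (array([-4.81763622, -0.03489026, -0.8201514 ]), np.float64(-6.881748763328718), np.float64(-3.318251236671287))
```

View pics/s9.png

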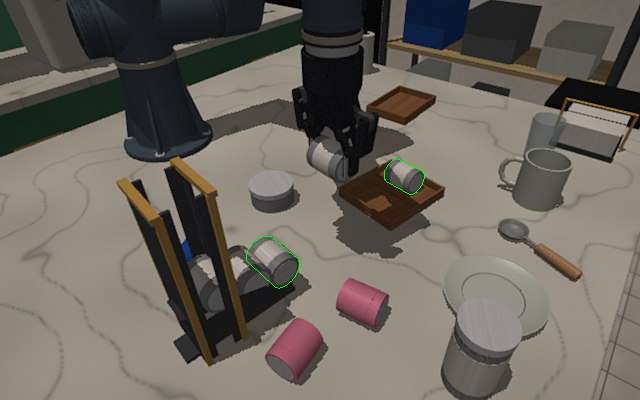

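>>> send_rows(
  plan=[
    {"linear": [-0.8, 0, -0.16], "roll": 0},
    {"linear": [-1, 0, -0.16], "roll": 0},
    {"linear": [-1, 0, -0.16], "roll": 0},
    {"linear": [-1, 0, -0.16], "roll": 0},
    {"linear": [-0.7, 0, -0.16], "roll": 0},
  ],
)

```text
t: 20.05
tcp_pos: [0.5428, 0.0909, 0.1693]
tool_rot: [-0.469, 0.53, -0.529, 0.469]
force: [0.5, -0.1, -1.0]
finger_gap: 0.698
```

>>> send_rows(
  plan=[
    {"linear": [-0.3, 0, 0], "roll": 0},
    {"linear": [0, 0, 0], "roll": 0.56},
    {"linear": [0, 0, 0], "roll": 0},
    {"linear": [0, 0, 0], "roll": 0},
    {"linear": [0, 0, 0], "roll": 0},
  ],
)

```text
t: 20.68
tcp_pos: [0.5444, 0.0985, 0.1697]
tool_rot: [0.453, -0.543, 0.543, -0.453]
force: [-0.0, -0.1, -0.0]
finger_gap: 0.699
```

```bash
python3 - <<'E'
from ov import *
s=manip.sense();print(s['t'],s['tcp_pos'],s['finger_gap']*85.4,s['force'],rel([.5424,.1015,.0205],-10.2,s))
E
```

```text
20.675 [0.54435566 0.09852041 0.16966412] 59.73425406631425 [-0.04925105 -0.05950308 -0.00071244] (array([-0.08647885,  4.97213321, -0.0817112 ]), np.float64(-10.359136045677278), np.float64(0.15913604567728612))
```

>>> send_rows(
  plan=[
    {"linear": [-0.09, 0.8, -0.08], "roll": 0},
    {"linear": [0, 1, 0], "roll": 0},
    {"linear": [0, 1, 0], "roll": 0},
    {"linear": [0, 0.8, 0], "roll": 0},
    {"linear": [0, 0.5, 0], "roll": 0},
  ],
)

```text
t: 21.3
tcp_pos: [0.5421, 0.1018, 0.0455]
tool_rot: [-0.453, 0.543, -0.543, 0.453]
force: [-0.4, 0.3, -0.9]
finger_gap: 0.696
```

>>> send_rows(
  plan=[
    {"linear": [0, 0.3, 0], "roll": 0},
    {"linear": [0, 0.3, 0], "roll": 0},
    {"linear": [0, 0.2, 0], "roll": 0},
    {"linear": [0, 0, 0], "roll": 0},
    {"linear": [0, 0, 0], "roll": 0},
  ],
)

```text
t: 21.92
tcp_pos: [0.5427, 0.1021, 0.0231]
tool_rot: [0.453, -0.543, 0.543, -0.453]
force: [-0.5, -1.2, -0.4]
finger_gap: 0.694
```

>>> send_rows(
  plan=[
    {"linear": [0, 0.04, 0], "roll": 0},
    {"linear": [0, 0.03, 0], "roll": 0},
    {"linear": [0, 0, 0], "roll": 0},
    {"linear": [0, 0, 0], "roll": 0},
    {"linear": [0, 0, 0], "roll": 0},
  ],
)

```text
t: 22.55
tcp_pos: [0.5424, 0.1021, 0.0206]
tool_rot: [0.453, -0.543, 0.543, -0.453]
force: [0.4, 0.2, -1.0]
finger_gap: 0.707
```

```bash
python3 - <<'E'
from ov import *
s=manip.sense();print(s['t'],s['tcp_pos'],s['finger_gap']*85.4,s['force'])
cv2.imwrite('pics/s10.png',cv2.resize(manip.snapshot('side')[120:280,230:470],None,fx=3,fy=3))
E
```

```text
22.55 [0.54242329 0.10206295 0.02061727] 60.34074365797542 [ 0.43248522  0.20936272 -0.98926094]
```

View pics/s10.png

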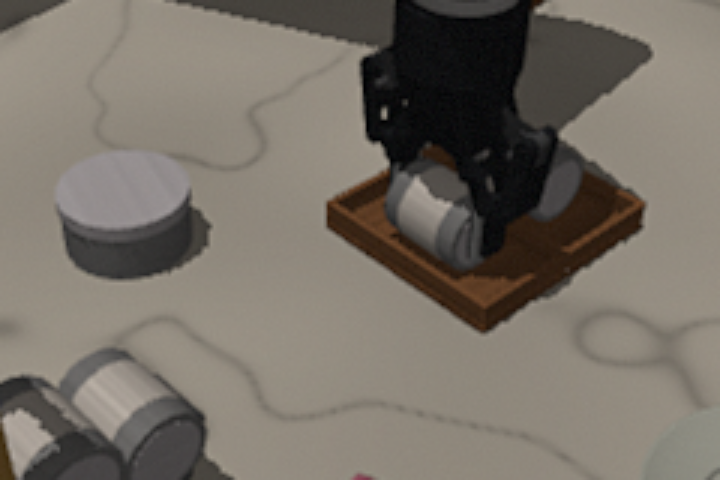

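>>> send_rows(
  plan=[
    {"linear": [0, 0, 0], "roll": 0},
    {"linear": [0, 0, 0], "roll": 0},
    {"linear": [0, 0, 0], "roll": 0},
    {"linear": [0, 0, 0], "roll": 0},
    {"linear": [0, 0, 0], "roll": 0},
  ],
  claw=80,
)

```text
t: 23.22
tcp_pos: [0.5424, 0.102, 0.0206]
tool_rot: [0.453, -0.543, 0.543, -0.453]
force: [-0.3, 0.4, 0.2]
finger_gap: 0.94
```

>>> send_rows(
  plan=[
    {"linear": [0, -0.4, 0], "roll": 0},
    {"linear": [0, -0.8, 0], "roll": 0},
    {"linear": [0, -1, 0], "roll": 0},
    {"linear": [0, -1, 0], "roll": 0},
    {"linear": [0, -1, 0], "roll": 0},
  ],
)

```text
t: 23.85
tcp_pos: [0.5423, 0.102, 0.1484]
tool_rot: [0.453, -0.543, 0.543, -0.453]
force: [1.1, 0.2, -0.1]
finger_gap: 0.937
```

>>> send_rows(
  plan=[
    {"linear": [0, -1, 0], "roll": 0},
    {"linear": [0, -0.5, 0], "roll": 0},
    {"linear": [0, 0, 0], "roll": 0},
    {"linear": [0, 0, 0], "roll": 0},
    {"linear": [0, 0, 0], "roll": 0},
  ],
)

```text
t: 24.48
tcp_pos: [0.5416, 0.102, 0.1903]
tool_rot: [-0.454, 0.544, -0.542, 0.452]
force: [-0.7, -0.5, -0.6]
finger_gap: 0.939
```

```bash
python3 - <<'E'
from ov import *
s=manip.sense();print(s['t'],s['tcp_pos'],s['finger_gap']*85.4,s['force'])
cy=[cyl(.536,-.166,.062,np.radians(-7)),cyl(.5556,.1757,.031,np.radians(-10.2)),cyl(.5424,.1021,.031,np.radians(-10.2))]
for n in('wrist','side'):
    cv2.imwrite('pics/f.png',manip.snapshot(n))
    cv2.imwrite(f'pics/f_{n}.png',ov('pics/f.png',n,cy[1:] if n=='wrist' else cy,(0,0,640,400),1,'',s))
E
```

```text
24.475 [0.54161856 0.10199268 0.19034078] 80.2170029917957 [-0.68517701 -0.51430338 -0.60823529]
```

View pics/f_wrist.png

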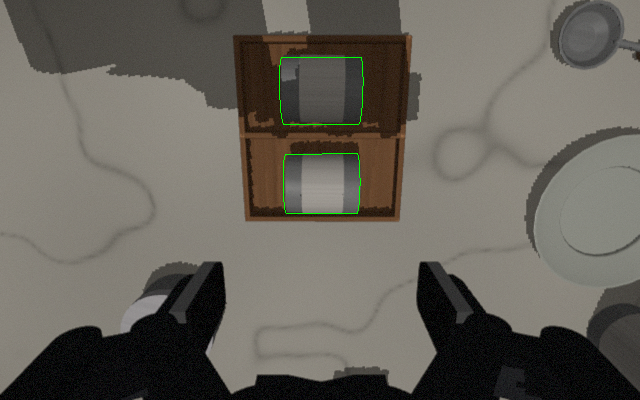

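View pics/f_side.png

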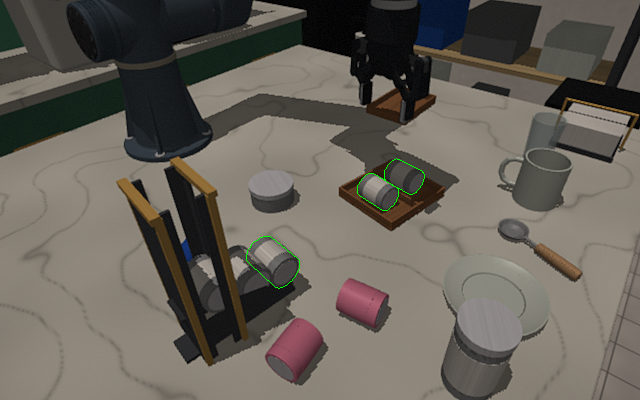

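Both tins sit on their outlines in the two bays: wrist view at about (321,90) and (322,183). The third tin is at the outlet, at about (272,262) in the side view, and the gripper is clear.

```bash
python3 -c "
from station import manip
print(manip.sign_off())"
```

```text
the job is handed in; nothing more can be done
None
```

I placed the first tin in the tray's far bay and the second in its near bay. Each was gripped end to end at the outlet, lowered to the tray floor before release, and left lying there. I handed the job in at about 24.5 s, and sign-off gives no verdict.

In the last wrist and side pictures:
- **Tins:** Both lie on the outlines I projected for the two bay centres, level and released.
- **Dispenser:** The third tin is on its outlet outline.
- **Surroundings:** None of the things standing about in the side view looks moved.
- **Gripper:** It is open and about 19 cm above the table, touching nothing.

No check failed or disagreed. I did not measure tin speed separately; I judged that they had come to rest from the outlines matching about 1.3 s after release.

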